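Lock the charcoal filter cup into the scrubber head

TASK

Fit the charcoal filter cup to the gas scrubber stand: carry it by its black handle to the stand's overhanging head, push it up into the bayonet collar with the handle left of centre, feel for the place where its lugs slip in, then press it up lightly against the spring and swing the handle to the right to the stop, so that the lugs drop into their seats and the cup hangs locked when you let go. Keep the cup upright, do not force it against the head, and leave the other things on the bench where they are.

Things in the scene. Friction and masses are not known exactly. Their poses are not given: they have to be found in the camera images.
- filter_cup: loose aluminium filter cup, 64 mm across, 85 mm tall, 0.17 to 0.29 kg, blue band, black handle along its -x. Origin: centre of its underside, z up. Shoulder at z = 46 to 52 mm; above it a neck 54 mm across to z = 80, then a lead-in cone to 45 mm across at the top (z = 85). Three lugs on the neck (see cup_lug).
- cup_grip (a point): middle of the filter cup's handle, 100 mm from the cup's axis along the cup's -x, 36 mm above its underside; axes of the cup. The handle is a straight bar 18 mm wide (y), 26 mm high (z), from 54 to 126 mm from the axis; the cup's weight and the head's spring act on it as a lever, so grip it firmly.
- cup_lug (a point): middle of the underside of the lug over the handle: 31 mm from the cup's axis along its -x, 69 mm above its underside. Each of the three steel lugs is 9 mm wide, 6 mm high, reaches 34.5 mm from the axis; the other two are 120 degrees either way round.
- scrubber_stand: fixed stand: grey foot, white column, round white head 87 mm across overhanging towards the robot. Origin on the head's axis at bench height, z up; its -x is its front. Column 56 to 90 mm behind the axis, foot 50 to 102 mm behind and 90 mm wide. Head from 163 to 229 mm above the bench (its lowest 27 mm the silver bayonet collar), brass nipple above it to 251 mm.
- mount (a point): centre of the collar's flat underside, 163 mm above the bench, on the head's axis; axes of the stand. Bore 57 mm across. Three notches let the lugs up, with 4 degrees to spare either way. Beside them the lugs touch the underside when the cup's underside is at z = 88 mm. The collar does not turn by itself or by hand.
- mount_entry (a point): nominal place of the handle's grip point when the lugs go up the notches: 100 mm from the axis, 23 degrees left of the stand's front (cup yaw = stand yaw - 23 degrees), at the height where the lugs touch the underside. The collar's real clock angle is up to 18 degrees either way from this and not measured; a red mark on its outside shows the handle's notch.
- mount_lip (a point): centre of the cup's underside when the lugs are just level with the lip, z = 104 mm. Past the notch the cup must be this high or higher to turn counter-clockwise seen from above (handle to the right); the wrong way is blocked. A sprung plate meets the cup's top with its underside at z = 97 mm, pushes down 3 N plus 0.3 N per mm, and is solid at z = 107.5 mm.
- mount_seat (a point): centre of the cup's underside when locked, z = 100 mm: the lugs then rest in seats 4 mm below the lip. The lugs are off the lip and over the seats from about 42 degrees past the notch's middle; a rubber-sprung stop starts at 50 degrees (0.17 N m per degree). Let down or let go there, the spring pushes the lugs into the seats and holds the cup.
- media_bottle: clear glass bottle with a blue cap, 69 mm across, 129 mm tall; bystander, origin at the centre of its underside
- sample_pot: small white specimen pot with a red screw cap, 46 mm across, 57 mm tall; bystander, origin at the centre of its underside
- vial_d: small vial with an amber cap, 26 mm across, 60 mm tall; bystander, origin at the centre of its underside
- petri_0: round clear culture dish, 58 mm across, 13 mm tall; bystander, origin at the centre of its underside
- stopcock: small white plastic stopcock with a blue lever, 26 x 44 x 17 mm; bystander, origin at the centre of its underside

How it is judged:
On the way:
1. the cup's lugs have passed up through the collar's notches, the cup upright on the head's axis (horizontal distance between filter_cup and mount below 0.004 m and angle between filter_cup's own z axis and vertical below 0.07 rad and height (world z) of filter_cup above 0.0935 m), for 0.1 s.
At the end, for the whole second after the job is handed in: The filter cup hangs locked and at rest in the head, let go: its underside 98 to 102 mm above the bench (lugs in their seats, not on the lip), its axis within 4 mm of the head's, upright within 4 degrees, the handle swung to the right of the stand's centre line (horizontal distance between filter_cup and mount below 0.004 m and angle between filter_cup's own z axis and vertical below 0.07 rad and height (world z) of filter_cup between 0.0978 and 0.1022 m and y of cup_grip in the frame of mount below 0 m and linear speed of filter_cup below 0.01 m/s); the robot touches nothing.
It fails at once if the cup is forced against the head (more than 35 N between them) (contact force between filter_cup and scrubber_stand above 35 N).
It fails at once if the cup is tipped by more than 30 degrees (angle between filter_cup's own z axis and vertical above 0.52 rad).
It fails at once if a bystander is moved by more than 20 mm (distance of any of media_bottle, sample_pot, vial_d, petri_0, stopcock from where it was at the start of the episode above 0.02 m).
It also fails if it takes over 67 s, if anything falls off the work surface, if the arm or the gripper's body presses on something with over 40 N, if the wrist force passes 120 N, or if a joint passes its speed limit or range.

ROBOT

A 7-joint arm with a two-finger parallel gripper is mounted at the origin on a cart in front of the work surface, level with it; the furniture and walls round the work are solid. World frame = base frame: x ahead of the robot, y to its left, z up, the work surface at z = 0. Lengths are in m, angles in rad, forces in N, time in s.
With the tool pointing down it reaches from about 0.4 to 0.925 m from the base axis. Payload 5.6 kg.
Tool frame: the origin (TCP) lies between the finger pads; the fingertips stand 11 mm ahead of it and the grasp point (between the pads) lies 8 mm behind it; z points along the fingers, y is the direction in which the jaws open and shut (so a half turn about z gives the same grasp; the last joint's range is limited). The gripper opens to 85 mm and grips with 20 to 120 N. Pads are 22 mm wide; open, the fingers measure 114 mm over their backs; the gripper's body (76 mm by 85 mm) begins 54 mm behind the grasp point. The pads swing forward as they close: fully open they stand 13 mm farther back than shut.
Start: joints at [1.204, 0.468, -0.012, 1.603, 0.006, 1.071, -0.056], TCP at [0.207, -0.616, 0.242] pointing down, gripper open.
Joint ranges: [-2.53, 2.53], [-0.31, 2.02], [-1.57, 1.55], [0.28, 2.44], [-1.29, 4.43], [0.15, 1.84], [-2.92, 2.92]. Speed limits (rad/s): [2.57, 2.57, 3.14, 3.14, 3.14, 3.14, 3.14].

INTERFACE

Orientations are given as a unit quaternion [x, y, z, w].
In Python, from plant import sense, optics, order gives the robot as it stands.
- The arm moves only by the tool send_rows, never from a script. Its argument "moves" is a list of rows, each an object of numbers: "tx", "ty", "tz": the shift along the world's x, y, z in cm; "spin": the turn about the world's z in rad. In form: [{"tx": .., "ty": .., "tz": .., "spin": ..}, ...]. A call has 1 to 12 rows; each row is the pose to reach, as a shift and turn from the pose measured when the call began; what a row does not reach only later rows make up. A row lasts 1/12 s, in which the tool goes at most 41.7 mm and 7.16 degrees, less where a joint would pass 70% of its speed; a pose out of reach is approached as far as the arm can. A call with a gripper value outside its range is refused whole. "jaw" is the finger opening in cm, from 0 to 8.54, set as the call begins (left out, the last holds). The fingers move at their own pace and stop on an object; "grip_force" is the grip in N (left out, the last holds). Time passes only in rows, so rows that repeat a pose let the fingers close. It gives the time, the measured TCP pose, the force and the opening at its end, in the units of the state.
- sense(): the state, without advancing time (a new reading comes with each control period).
- optics.capture(name): name is "side" or "top"; returns (picture, depth): 384x512x3 uint8, blue, green, red; 384x512 float32, m along the optical axis (not along the pixel's ray), 0 where there is no reading.
- optics.camera_params(name): a dict with "fx", "fy", "cx", "cy" (pixels), "rvec" (rotation vector, rad) and "tvec" (3), from world to camera coordinates, as OpenCV has them. Camera axes: x right, y down, z forward; pixel columns grow to the right and rows downward; lengths in m; the calibration is good to about 2 mm. A picture is of the moment at which its call begins. camera_params takes no time and is no camera call.
- order.hand_in(): hands the job in, once; it reports no verdict.
The state is a dict: "t": time; "qpos": joint angles; "joint_vel": joint speeds; "tau": joint torques, N m; "ee_pos": TCP position; "tcp_rot": TCP orientation; "ft_force": force on the tool from outside, world axes, zero at the start; "wrist_torque": the same for the moment, N m; "gripper_width": opening from 0.0 (shut) to 1.0 (fully open).
Only numpy, scipy, OpenCV 4.12 (cv2) and the standard library are available. Lean on these libraries where they do the work, as an engineer would, in place of code of your own. Each camera call takes 0.05 s, during which the arm holds its last target. There are 200 camera calls.

## Working session

There is one attempt and no reset: what is moved stays moved. The work goes in short steps, Python scripts to look and compute and a tool call to move; the robot and the scene stay as the last step left them, time stands still between calls to the robot, and variables do not carry over. Pictures are saved under pics/ and viewed, about 8 in all and at most 12, crops included, and the job is handed in when it is done.

Besides the shell and the picture viewer there is one more tool, called after ">>>" by a JSON object that holds its "method" and its "body", one argument or row to a line. send_rows: Moves the arm, as the interface text tells. Its arguments: {"type":"object","properties":{"moves":{"type":"array"},"jaw":{"type":"number"},"grip_force":{"type":"number"}},"required":["moves"]}

```bash
mkdir -p pics; ls; cat > h.py <<'E'
import numpy as np, cv2
from plant import sense, optics, order
def cam(n):
    p=optics.camera_params(n); R=cv2.Rodrigues(np.array(p["rvec"],float))[0]; return p,R,np.array(p["tvec"],float).reshape(3)
def cloud(n,depth):
    p,R,t=cam(n); v,u=np.mgrid[:384,:512]
    c=np.stack([(u-p["cx"])/p["fx"]*depth,(v-p["cy"])/p["fy"]*depth,depth],-1)
    return (c-t)@R   # world
E
python3 - <<'E'
from h import *
print(sense())
for n in("side","top"):
    b,d=optics.capture(n); np.savez(f"{n}0.npz",b=b,d=d); cv2.imwrite(f"pics/{n}0.png",cv2.resize(b,(768,576)))
    p,R,t=cam(n); print(n,p,"campos",-R.T@t)
E
```

```text
pics
{'t': 0.0, 'qpos': array([ 1.20399832,  0.46838535, -0.01159946,  1.60364178,  0.00603011,
        1.07137395, -0.05628405]), 'joint_vel': array([-8.50198373e-04,  3.87663051e-04,  3.55311500e-04, -5.35977976e-04,
       -9.22351336e-05,  6.41435640e-05, -2.04905673e-04]), 'tau': array([-2.79171072e-04, -5.32382727e+01,  2.14357395e-02, -2.51299489e+01,
        1.13950140e-02,  7.76375964e-03, -2.90867933e-05]), 'ee_pos': array([ 0.20656516, -0.61573487,  0.24132549]), 'tcp_rot': array([ 9.86925509e-01,  1.61174604e-01, -2.17347412e-04, -8.60252480e-04]), 'ft_force': array([-0.33912388, -0.38123191,  0.48942256]), 'wrist_torque': array([ 0.00987926, -0.00752827,  0.01890955]), 'gripper_width': 1.000743499541001}
side {'fx': 454.923928755048, 'fy': 454.923928755048, 'cx': 254.41389678821412, 'cy': 193.32350491454034, 'rvec': array([ 0.59732843, -2.38671334,  1.45681321]), 'tvec': array([0.34941223, 0.27316198, 0.57165808])} campos [0.10808366 0.50162045 0.51009231]
top {'fx': 379.22352440316035, 'fy': 379.22352440316035, 'cx': 254.17013907633228, 'cy': 191.4663217509473, 'rvec': array([ 2.14173049, -2.2045022 ,  0.11093641]), 'tvec': array([-0.17999734,  0.49084662,  0.9729534 ])} campos [ 0.38824537 -0.1884022   1.01672902]
```

View pics/side0.png

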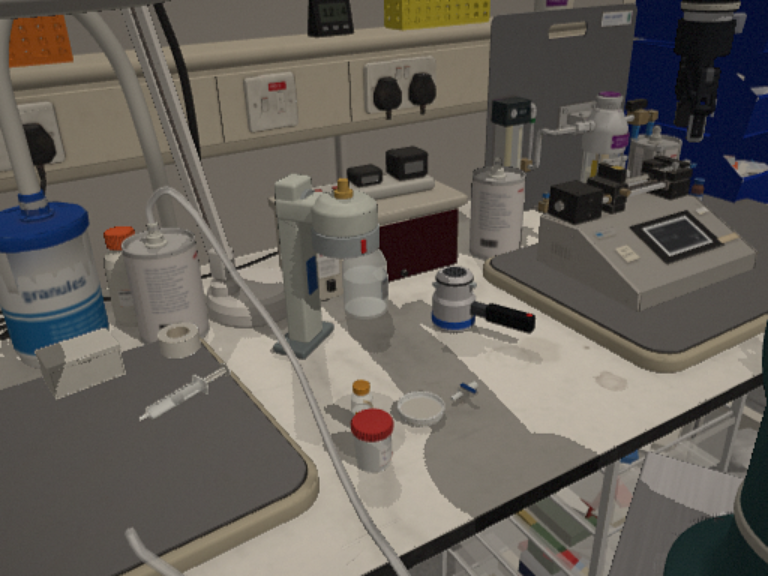

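View pics/top0.png

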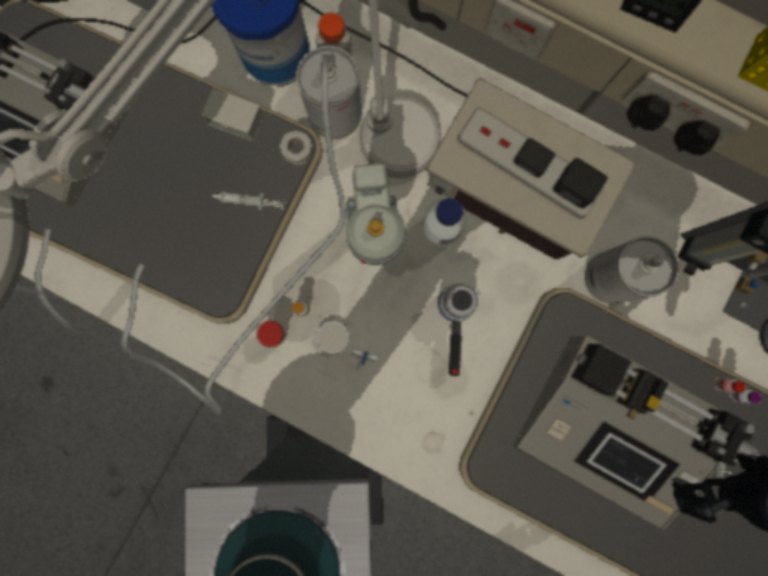

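The side view shows the stand head at (345,215), its red mark near (363,246), and the cup at (455,300) with the handle out to (533,320). The bottle stands just behind and to the right of the head. In the top view the nipple is at (376,227), the cup at (460,300) and the handle end at (455,372).

```bash
python3 - <<'E'
from h import *
C=[];B=[]
for n in("side","top"):
    z=np.load(n+"0.npz"); w=cloud(n,z["d"]); hsv=cv2.cvtColor(z["b"],cv2.COLOR_BGR2HSV)
    ok=z["d"]>0
    def at(u,v): u,v=int(u/1.5),int(v/1.5); return w[v,u].round(4)
    if n=="side": pts=dict(nip=(343,183),mark=(363,246),cuptop=(455,274),hend=(528,320),hroot=(485,310),pot=(372,420),vial=(361,386),petri=(421,405),bench=(580,380))
    else: pts=dict(nip=(376,227),head=(370,245),cuptop=(460,300),hend=(455,368),hroot=(456,328),pot=(270,333),vial=(299,308),petri=(333,335),stop=(365,357),bott=(450,211),bench=(520,280),col=(370,175))
    for k,q in pts.items(): print(n,k,at(*q))
    # handle: dark pts near cup
    c=w[int(300/1.5),int(460/1.5)] if n=="top" else w[int(274/1.5),int(455/1.5)]
    near=ok&(np.hypot(w[...,0]-c[0],w[...,1]-c[1])<0.17)
    dark=near&(hsv[...,2]<60)&(w[...,2]>0.035)&(w[...,2]<0.06)
    P=w[dark]; print(n,"handle n",len(P),P.mean(0).round(4))
    P2=P[:,:2]; r=np.linalg.norm(P2-c[:2],axis=1); P2=P2[r>0.05]
    m=P2.mean(0);_,_,V=np.linalg.svd(P2-m);print("  mean",m.round(4),"dir",V[0].round(3),"ang",np.degrees(np.arctan2(V[0,1],V[0,0])).round(1),"ext",((P2-m)@V[0]).min().round(3),((P2-m)@V[0]).max().round(3))
    # red mark
    if n=="side":
        red=ok&((hsv[...,0]<8)|(hsv[...,0]>172))&(hsv[...,1]>120)&(w[...,2]>0.15)&(w[...,2]<0.2)
        v,u=np.where(red); s=(abs(u-242)<12)&(abs(v-164)<12); print("red",s.sum(),w[v[s],u[s]].mean(0).round(4),u[s].mean()*1.5,v[s].mean()*1.5)
    # head top disc z 0.222-0.235 circle; shoulder of cup
    g=at(376,235) if n=="top" else None
    hd=ok&(w[...,2]>0.165)&(w[...,2]<0.235)
    np.savez(n+"_w.npz",w=w)
E
```

```text
side nip [ 0.5475 -0.1794  0.2496]
side mark [ 0.5115 -0.1639  0.1781]
side cuptop [ 0.4532 -0.3177  0.0875]
side hend [ 0.3368 -0.3032  0.0476]
side hroot [ 0.4021 -0.3088  0.0455]
side pot [ 0.4095 -0.      0.0595]
side vial [ 0.4524 -0.0477  0.0606]
side petri [ 0.4014 -0.0997  0.0162]
side bench [ 0.2509 -0.2589  0.0026]
side handle n 616 [ 0.4527 -0.3478  0.046 ]
  mean [ 0.4574 -0.352 ] dir [-0.902  0.431] ang 154.5 ext -0.148 0.135
red 26 [ 0.5107 -0.1624  0.1791] 362.9423076923077 245.76923076923077
top nip [ 0.547  -0.1867  0.2501]
top head [ 0.5261 -0.1775  0.2283]
top cuptop [ 0.4546 -0.3207  0.0859]
top hend [ 0.3434 -0.3135  0.0486]
top hroot [ 0.4116 -0.3196  0.0437]
top pot [ 0.4103 -0.0047  0.0571]
top vial [ 0.4515 -0.0539  0.0617]
top petri [ 0.4055 -0.1069  0.0127]
top stop [ 0.3647 -0.1614  0.017 ]
top bott [ 0.5948 -0.306   0.1312]
top bench [ 0.4956 -0.4427 -0.0011]
top col [ 0.6223 -0.1804  0.2451]
top handle n 306 [ 0.4678 -0.3526  0.0481]
  mean [ 0.4728 -0.3559] dir [-0.929  0.37 ] ang 158.3 ext -0.137 0.147
```

```bash
python3 - <<'E'
from h import *
from scipy.optimize import least_squares
for n in("side","top"):
    z=np.load(n+"0.npz"); w=cloud(n,z["d"]); V=cv2.cvtColor(z["b"],cv2.COLOR_BGR2HSV)[...,2]; ok=z["d"]>0
    X,Y,Z=w[...,0],w[...,1],w[...,2]
    def circ(c0,r,zl,zh,name,rin,rout):
        d=np.hypot(X-c0[0],Y-c0[1]); P=w[ok&(Z>zl)&(Z<zh)&(d>rin)&(d<rout)][:,:2]
        if len(P)<10: print(n,name,len(P));return
        f=least_squares(lambda p:np.hypot(*(P-p).T)-r,c0,loss="soft_l1",f_scale=0.002); print(n,name,len(P),f.x.round(4),"rms",np.sqrt(np.mean(f.fun**2)).round(4))
        return f.x
    circ([0.549,-0.183],0.0435,0.192,0.218,"head side",0.036,0.05)
    circ([0.549,-0.183],0.0435,0.165,0.188,"collar",0.033,0.052)
    m=ok&(np.hypot(X-.549,Y+.183)<.012)&(Z>.244)&(Z<.256); print(n,"nipple",w[m].mean(0).round(4),m.sum())
    circ([0.455,-0.32],0.032,0.008,0.042,"cup body",0.025,0.038)
    m=ok&(np.hypot(X-.455,Y+.32)<.03)&(Z>.082)&(Z<.09); print(n,"cuptop",w[m].mean(0).round(4),m.sum())
    circ([0.59,-0.306],0.0345,0.02,0.1,"bottle",0.02,0.045)
    # handle
    m=ok&(V<70)&(Z>.03)&(Z<.056)&(np.hypot(X-.37,Y+.312)<.075)&(abs(Y+.315)<.03)&(X<.397)
    P=w[m]; mu=P.mean(0); _,_,q=np.linalg.svd(P[:,:2]-mu[:2]); s=(P[:,:2]-mu[:2])@q[0]; t=(P[:,:2]-mu[:2])@q[1]
    print(n,"handle",m.sum(),mu.round(4),"dir",q[0].round(3),s.min().round(3),s.max().round(3),"wid",np.percentile(t,[2,98]).round(4))
    # column top
    m=ok&(Z>.235)&(Z<.26)&(X>.585)&(X<.66)&(abs(Y+.18)<.05); P=w[m]
    if m.sum(): print(n,"coltop",m.sum(),P.mean(0).round(4),P.min(0).round(3),P.max(0).round(3), cv2.minAreaRect((P[:,:2]*1000).astype(np.float32)))
    # foot
    m=ok&(Z>.006)&(Z<.04)&(X>.57)&(X<.68)&(abs(Y+.18)<.08); P=w[m]
    if m.sum()>5: print(n,"foot",m.sum(),P.mean(0).round(3), cv2.minAreaRect((P[:,:2]*1000).astype(np.float32)))
E
python3 - <<'E'
import cv2,sys
sys.path.insert(0,'.')
a=cv2.imread('pics/side0.png')
import numpy as np
b=np.load('side0.npz')['b']
cv2.imwrite('pics/crop1.png',cv2.resize(b[105:245,170:370],(800,560),interpolation=cv2.INTER_CUBIC))
E
```

```text
side head side 617 [ 0.5515 -0.1861] rms 0.0014
side collar 501 [ 0.5502 -0.1845] rms 0.0011
side nipple [ 0.5475 -0.1808  0.2493] 49
side cup body 386 [ 0.4557 -0.3226] rms 0.0015
side cuptop [ 0.4534 -0.3164  0.0863] 222
side bottle 991 [ 0.5964 -0.3038] rms 0.0025
side handle 364 [ 0.3629 -0.3067  0.0431] dir [-0.996  0.085] -0.035 0.032 wid [-0.0106  0.0046]
side coltop 244 [ 0.6165 -0.1702  0.2429] [ 0.604 -0.2    0.235] [ 0.639 -0.152  0.248] ((621.6683959960938, -175.75938415527344), (36.16994857788086, 45.09720230102539), 8.827147483825684)
side foot 670 [ 0.611 -0.155  0.02 ] ((620.5004272460938, -156.98594665527344), (62.973793029785156, 128.7940673828125), 13.173914909362793)
top head side 72 [ 0.5514 -0.1875] rms 0.001
top collar 51 [ 0.5493 -0.1871] rms 0.0005
top nipple [ 0.5489 -0.187   0.2509] 39
top cup body 38 [ 0.455  -0.3255] rms 0.0005
top cuptop [ 0.4549 -0.3247  0.0855] 323
top bottle 358 [ 0.5966 -0.307 ] rms 0.0042
top handle 155 [ 0.3669 -0.3139  0.0482] dir [-0.991  0.134] -0.03 0.034 wid [-0.0067  0.0079]
top coltop 345 [ 0.6201 -0.1815  0.2441] [ 0.604 -0.205  0.235] [ 0.639 -0.159  0.249] ((621.8213500976562, -181.48052978515625), (34.207218170166016, 45.868560791015625), 4.343073844909668)
top foot 179 [ 0.619 -0.148  0.016] ((625.4548950195312, -155.62158203125), (54.42975616455078, 142.06134033203125), 24.60621452331543)
```

View pics/crop1.png

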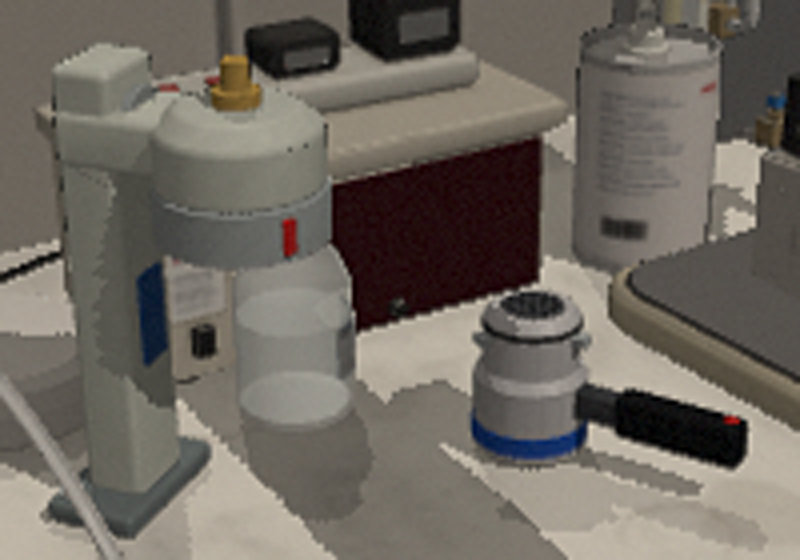

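The crop shows the red mark at about (290,238) on the front-left of the collar, and the cup upright with its handle towards the robot. Estimates:
- **Head axis:** (0.5505,-0.186), stand yaw about 5°.
- **Mark:** 29.5° left of world -x, so entry cup yaw is about -29.5°, inside the ±18° range.
- **Cup:** (0.455,-0.3235), yaw about -7°, so the grip point is (0.356,-0.311).

>>> {"method": "send_rows", "body": {
  "moves": [
    {"tx": 3.7,"ty": 7.6,"tz": 0,"spin": -0.12},
    {"tx": 7.4,"ty": 11.4,"tz": 0,"spin": -0.24},
    {"tx": 9.3,"ty": 15.2,"tz": 0,"spin": -0.36},
    {"tx": 11.2,"ty": 19,"tz": 0,"spin": -0.446},
    {"tx": 13,"ty": 22.8,"tz": -2,"spin": -0.446},
    {"tx": 14,"ty": 26.6,"tz": -4,"spin": -0.446},
    {"tx": 14.9,"ty": 29,"tz": -7,"spin": -0.446},
    {"tx": 14.9,"ty": 30.4,"tz": -9,"spin": -0.446},
    {"tx": 14.9,"ty": 30.4,"tz": -11,"spin": -0.446},
    {"tx": 14.9,"ty": 30.4,"tz": -12,"spin": -0.446},
    {"tx": 14.9,"ty": 30.4,"tz": -12,"spin": -0.446},
    {"tx": 14.9,"ty": 30.4,"tz": -12,"spin": -0.446}
  ],
  "jaw": 6
}}

```text
t: 1.1
ee_pos: [0.3553, -0.3117, 0.121]
tcp_rot: [0.998, -0.061, -0.001, -0.001]
ft_force: [0.1, -0.1, 0.2]
gripper_width: 0.702
```

```bash
python3 - <<'E'
from h import *
s=sense();print(s['t'],s['ee_pos'],s['tcp_rot'],s['ft_force'],s['qpos'])
for n in("top",):
    b,d=optics.capture(n); cv2.imwrite("pics/top1.png",cv2.resize(b[150:290,230:430],(800,560),interpolation=cv2.INTER_CUBIC))
E
```

```text
1.1 [ 0.35528842 -0.31166386  0.12103102] [ 9.98143726e-01 -6.08851368e-02 -7.81936939e-04 -1.22091221e-03] [ 0.05306362 -0.08032102  0.24621981] [ 0.70640557  0.35584982 -0.06615139  2.11800647  0.03513656  0.67140253
 -1.07582859]
```

View pics/top1.png

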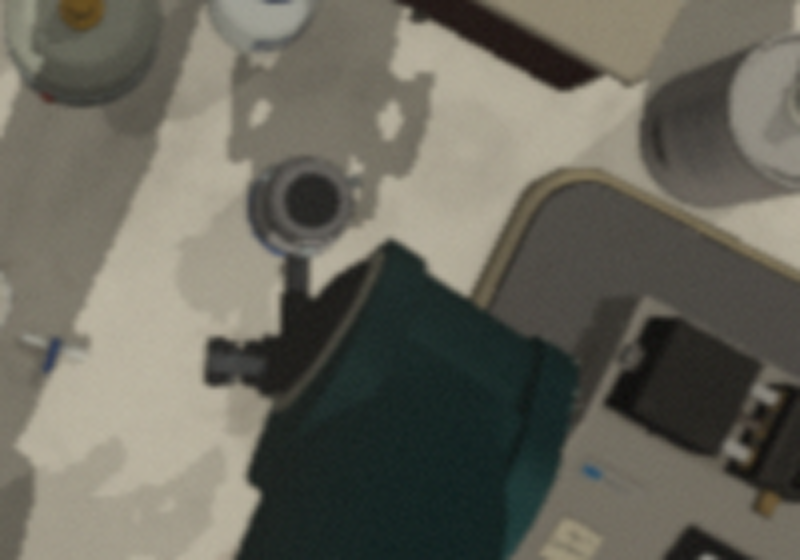

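The hand is over the handle and aligned with it; the left finger is at (235,360). Next I descend and grip.

>>> {"method": "send_rows", "body": {
  "moves": [
    {"tz": -2.5},
    {"tz": -5},
    {"tz": -7},
    {"tz": -8.5},
    {"tz": -9.3},
    {"tz": -9.3},
    {"tz": -9.3}
  ]
}}

```text
invalid input
```

>>> {"method": "send_rows", "body": {
  "moves": [
    {"tz": 0},
    {"tz": 0},
    {"tz": 0},
    {"tz": 0},
    {"tz": 0},
    {"tz": 0},
    {"tz": 0},
    {"tz": 0}
  ],
  "jaw": 0,
  "grip_force": 80
}}

```text
invalid input
```

>>> {"method": "send_rows", "body": {
  "moves": [
    {"tz": 0.5},
    {"tz": 1},
    {"tz": 1.5},
    {"tz": 2},
    {"tz": 2},
    {"tz": 2}
  ]
}}

```text
invalid input
```

```bash
cat > look.py <<'E'
from h import *
import sys
s=sense();print(s['t'],s['ee_pos'].round(4),s['tcp_rot'].round(4),s['ft_force'].round(2),s['wrist_torque'].round(3),s['gripper_width'],s['qpos'].round(2))
for n in("top","side"):
    b,d=optics.capture(n); np.savez(f"{n}_{sys.argv[1]}.npz",b=b,d=d)
    w=cloud(n,d); 
    if len(sys.argv)>3:
        x,y=map(float,sys.argv[2:4])
        m=(d>0)&(np.hypot(w[...,0]-x,w[...,1]-y)<.05)
        from collections import Counter
        H=np.histogram(w[m][:,2],bins=np.arange(0.0,.2,.005)); print(n,list(zip(H[1].round(3),H[0])))
E
python3 look.py a 0.455 -0.3235
```

```text
1.15 [ 0.3558 -0.3128  0.122 ] [ 9.981e-01 -6.150e-02  2.000e-04 -4.000e-04] [ 0.57 -0.37  0.76] [0.018 0.012 0.034] 0.7061981471427402 [ 0.71  0.35 -0.07  2.12  0.04  0.67 -1.08]
top [(np.float64(0.0), np.int64(265)), (np.float64(0.005), np.int64(4)), (np.float64(0.01), np.int64(7)), (np.float64(0.015), np.int64(5)), (np.float64(0.02), np.int64(11)), (np.float64(0.025), np.int64(4)), (np.float64(0.03), np.int64(4)), (np.float64(0.035), np.int64(8)), (np.float64(0.04), np.int64(23)), (np.float64(0.045), np.int64(73)), (np.float64(0.05), np.int64(24)), (np.float64(0.055), np.int64(4)), (np.float64(0.06), np.int64(5)), (np.float64(0.065), np.int64(1)), (np.float64(0.07), np.int64(18)), (np.float64(0.075), np.int64(47)), (np.float64(0.08), np.int64(158)), (np.float64(0.085), np.int64(194)), (np.float64(0.09), np.int64(2)), (np.float64(0.095), np.int64(0)), (np.float64(0.1), np.int64(0)), (np.float64(0.105), np.int64(0)), (np.float64(0.11), np.int64(0)), (np.float64(0.115), np.int64(0)), (np.float64(0.12), np.int64(0)), (np.float64(0.125), np.int64(0)), (np.float64(0.13), np.int64(0)), (
[... 1031 characters left out ...]
np.float64(0.09), np.int64(0)), (np.float64(0.095), np.int64(0)), (np.float64(0.1), np.int64(0)), (np.float64(0.105), np.int64(0)), (np.float64(0.11), np.int64(0)), (np.float64(0.115), np.int64(0)), (np.float64(0.12), np.int64(0)), (np.float64(0.125), np.int64(0)), (np.float64(0.13), np.int64(0)), (np.float64(0.135), np.int64(0)), (np.float64(0.14), np.int64(0)), (np.float64(0.145), np.int64(0)), (np.float64(0.15), np.int64(0)), (np.float64(0.155), np.int64(0)), (np.float64(0.16), np.int64(0)), (np.float64(0.165), np.int64(0)), (np.float64(0.17), np.int64(0)), (np.float64(0.175), np.int64(0)), (np.float64(0.18), np.int64(0)), (np.float64(0.185), np.int64(0)), (np.float64(0.19), np.int64(0))]
```

All four keys are needed in every row, so I'm resending. I'll send one call at a time so I can check each.

>>> {"method": "send_rows", "body": {
  "moves": [
    {"tx": 0,"ty": 0.1,"tz": -2.5,"spin": 0},
    {"tx": 0,"ty": 0.1,"tz": -5,"spin": 0},
    {"tx": 0,"ty": 0.1,"tz": -7,"spin": 0},
    {"tx": 0,"ty": 0.1,"tz": -8.5,"spin": 0},
    {"tx": 0,"ty": 0.1,"tz": -9.3,"spin": 0},
    {"tx": 0,"ty": 0.1,"tz": -9.3,"spin": 0},
    {"tx": 0,"ty": 0.1,"tz": -9.3,"spin": 0}
  ]
}}

```text
t: 1.83
ee_pos: [0.3564, -0.3134, 0.0304]
tcp_rot: [0.998, -0.062, 0.001, 0.001]
ft_force: [-0.2, -0.4, -0.3]
gripper_width: 0.701
```

>>> {"method": "send_rows", "body": {
  "moves": [
    {"tx": 0,"ty": 0.1,"tz": -0.2,"spin": 0},
    {"tx": 0,"ty": 0.1,"tz": -0.2,"spin": 0},
    {"tx": 0,"ty": 0.1,"tz": -0.2,"spin": 0},
    {"tx": 0,"ty": 0.1,"tz": -0.2,"spin": 0},
    {"tx": 0,"ty": 0.1,"tz": -0.2,"spin": 0},
    {"tx": 0,"ty": 0.1,"tz": -0.2,"spin": 0},
    {"tx": 0,"ty": 0.1,"tz": -0.2,"spin": 0},
    {"tx": 0,"ty": 0.1,"tz": -0.2,"spin": 0}
  ],
  "jaw": 0,
  "grip_force": 90
}}

```text
t: 2.5
ee_pos: [0.3567, -0.3127, 0.029]
tcp_rot: [0.998, -0.063, 0.002, 0.001]
ft_force: [-1.8, 0.3, 5.9]
gripper_width: 0.197
```

>>> {"method": "send_rows", "body": {
  "moves": [
    {"tx": 0,"ty": 0,"tz": 0.5,"spin": 0},
    {"tx": 0,"ty": 0,"tz": 1,"spin": 0},
    {"tx": 0,"ty": 0,"tz": 1.5,"spin": 0},
    {"tx": 0,"ty": 0,"tz": 2,"spin": 0},
    {"tx": 0,"ty": 0,"tz": 2,"spin": 0},
    {"tx": 0,"ty": 0,"tz": 2,"spin": 0}
  ]
}}

```text
t: 3.0
ee_pos: [0.3568, -0.3129, 0.0493]
tcp_rot: [0.998, -0.063, 0.002, 0.001]
ft_force: [-0.5, -0.3, -2.5]
gripper_width: 0.194
```

```bash
cat > cupfit.py <<'E'
from h import *
from scipy.optimize import least_squares
import sys
# usage: tag x y zunder : fit cup body axis (z 8..42mm above underside) and top height
def run(tag,x,y,z0):
    s=sense();print('t',s['t'],s['ee_pos'].round(4),s['tcp_rot'].round(4),s['ft_force'].round(2),s['wrist_torque'].round(3),round(s['gripper_width'],3))
    for n in("top","side"):
        b,d=optics.capture(n); np.savez(f"{n}_{tag}.npz",b=b,d=d); w=cloud(n,d); X,Y,Z=np.moveaxis(w,-1,0)
        r=np.hypot(X-x,Y-y)
        m=(d>0)&(r<.024)&(abs(Z-z0-.085)<.02)
        if m.sum()>20: 
            q=w[m]; k=q[q[:,2]>np.median(q[:,2])-.004]; A=np.c_[k[:,0]-x,k[:,1]-y,np.ones(len(k))]; c=np.linalg.lstsq(A,k[:,2],rcond=None)[0]; print(n,"top",m.sum(),k.mean(0).round(4),"slope",c[:2].round(3))
        m=(d>0)&(r>.022)&(r<.042)&(Z>z0+.006)&(Z<z0+.044)
        P=w[m]; P=P[np.abs(np.arctan2(P[:,1]-y,x-P[:,0]))>0.4] if len(P) else P
        if len(P)>15:
            zc=z0+.02
            f=least_squares(lambda p:np.hypot(P[:,0]-p[0]-p[2]*(P[:,2]-zc),P[:,1]-p[1]-p[3]*(P[:,2]-zc))-.032,[x,y,0,0],loss="soft_l1",f_scale=.0015)
            print(n,"body",len(P),"axis@z0+20mm",f.x[:2].round(4),"tilt",f.x[2:].round(3),"rms",np.sqrt(np.mean(f.fun**2)).round(4))
if __name__=="__main__": run(sys.argv[1],*map(float,sys.argv[2:5]))
E
python3 cupfit.py b 0.455 -0.3235 0.019
```

```text
t 3.0 [ 0.3568 -0.3129  0.0493] [ 0.998  -0.0625  0.0022  0.0011] [-0.46 -0.26 -2.48] [-0.01   0.182  0.025] 0.194
top top 319 [ 0.4549 -0.3242  0.1053] slope [-0.005 -0.02 ]
top body 37 axis@z0+20mm [ 0.4547 -0.3265] tilt [ 0.001 -0.031] rms 0.0003
side top 190 [ 0.4533 -0.3199  0.1063] slope [ 0.017 -0.029]
side body 385 axis@z0+20mm [ 0.4556 -0.3237] tilt [ 0.002 -0.023] rms 0.0014
```

The cup is held level: its top is at 0.1055, so its underside is at about 0.020. Next I carry it under the head at entry yaw, with the underside at about 70 mm.

>>> {"method": "send_rows", "body": {
  "moves": [
    {"tx": 0,"ty": 0.5,"tz": 1.5,"spin": 0},
    {"tx": 0.5,"ty": 2,"tz": 3,"spin": -0.04},
    {"tx": 1.5,"ty": 4.5,"tz": 4.5,"spin": -0.1},
    {"tx": 3,"ty": 7,"tz": 5,"spin": -0.16},
    {"tx": 5,"ty": 9.5,"tz": 5,"spin": -0.22},
    {"tx": 7,"ty": 12,"tz": 5,"spin": -0.28},
    {"tx": 8.7,"ty": 14.5,"tz": 5,"spin": -0.34},
    {"tx": 10,"ty": 16.5,"tz": 5,"spin": -0.38},
    {"tx": 10.6,"ty": 17.5,"tz": 5,"spin": -0.39},
    {"tx": 10.6,"ty": 17.5,"tz": 5,"spin": -0.39},
    {"tx": 10.6,"ty": 17.5,"tz": 5,"spin": -0.39},
    {"tx": 10.6,"ty": 17.5,"tz": 5,"spin": -0.39}
  ]
}}

```text
t: 4.1
ee_pos: [0.4616, -0.1385, 0.0986]
tcp_rot: [0.967, -0.255, 0.001, 0.001]
ft_force: [-0.2, -0.7, -1.7]
gripper_width: 0.194
```

```bash
python3 cupfit.py c 0.5496 -0.186 0.07; python3 - <<'E'
from h import *
b=np.load("side_c.npz")["b"]; cv2.imwrite("pics/side2.png",cv2.resize(b[105:245,150:350],(800,560),interpolation=cv2.INTER_CUBIC))
z=np.load("side_c.npz"); w=cloud("side",z["d"]);hsv=cv2.cvtColor(z["b"],cv2.COLOR_BGR2HSV)
red=((hsv[...,0]<8)|(hsv[...,0]>172))&(hsv[...,1]>110)&(w[...,2]>.15)&(w[...,2]<.2)&(np.hypot(w[...,0]-.55,w[...,1]+.185)<.06)
P=w[red];print(len(P),P.mean(0))
E
```

```text
t 4.1 [ 0.4616 -0.1385  0.0986] [ 0.9669 -0.2552  0.0011  0.0015] [-0.19 -0.7  -1.74] [ 0.086  0.159 -0.041] 0.194
side body 375 axis@z0+20mm [ 0.5485 -0.1866] tilt [-0.003 -0.021] rms 0.0014
0 [nan nan nan]<stdin>:5: RuntimeWarning: Mean of empty slice.
  ret = um.true_divide(
```

View pics/side2.png

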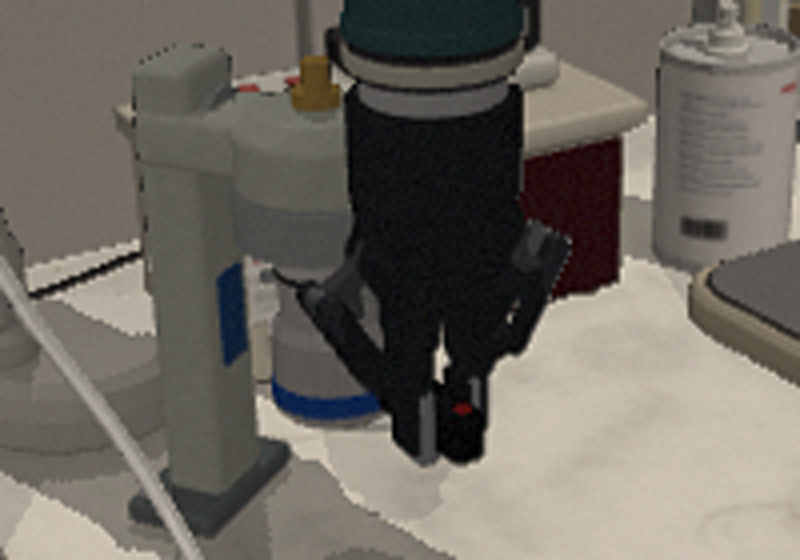

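The cup sits under the head, and the gripper clears the head. The cup is about 2 mm short in x and 1.5 mm in y. I'll correct that and raise it so the cone starts to enter.

>>> {"method": "send_rows", "body": {
  "moves": [
    {"tx": 0.2,"ty": 0.15,"tz": 0,"spin": 0},
    {"tx": 0.2,"ty": 0.15,"tz": 0,"spin": 0},
    {"tx": 0.2,"ty": 0.15,"tz": 0.4,"spin": 0},
    {"tx": 0.2,"ty": 0.15,"tz": 0.8,"spin": 0},
    {"tx": 0.2,"ty": 0.15,"tz": 1.1,"spin": 0},
    {"tx": 0.2,"ty": 0.15,"tz": 1.3,"spin": 0},
    {"tx": 0.2,"ty": 0.15,"tz": 1.4,"spin": 0},
    {"tx": 0.2,"ty": 0.15,"tz": 1.4,"spin": 0}
  ]
}}

```text
t: 4.87
ee_pos: [0.4639, -0.1375, 0.1131]
tcp_rot: [0.967, -0.256, 0.002, 0.001]
ft_force: [-0.3, 0.8, -2.4]
gripper_width: 0.195
```

>>> {"method": "send_rows", "body": {
  "moves": [
    {"tx": 0,"ty": 0,"tz": 0.1,"spin": 0},
    {"tx": 0,"ty": 0,"tz": 0.2,"spin": 0},
    {"tx": 0,"ty": 0,"tz": 0.3,"spin": 0},
    {"tx": 0,"ty": 0,"tz": 0.4,"spin": 0},
    {"tx": 0,"ty": 0,"tz": 0.5,"spin": 0},
    {"tx": 0,"ty": 0,"tz": 0.5,"spin": 0},
    {"tx": 0,"ty": 0,"tz": 0.5,"spin": 0}
  ]
}}

```text
t: 5.45
ee_pos: [0.4639, -0.1375, 0.1182]
tcp_rot: [0.967, -0.256, 0.002, 0.001]
ft_force: [-0.9, -0.6, -2.3]
gripper_width: 0.195
```

>>> {"method": "send_rows", "body": {
  "moves": [
    {"tx": 0,"ty": 0,"tz": 0.1,"spin": 0},
    {"tx": 0,"ty": 0,"tz": 0.2,"spin": 0},
    {"tx": 0,"ty": 0,"tz": 0.3,"spin": 0},
    {"tx": 0,"ty": 0,"tz": 0.3,"spin": 0}
  ]
}}

```text
t: 5.78
ee_pos: [0.4641, -0.1375, 0.1214]
tcp_rot: [0.967, -0.256, 0.002, 0.001]
ft_force: [0.3, 0.1, -2.3]
gripper_width: 0.197
```

There's no contact force at about 92 mm, so the lugs are going up the notches. I continue to just below the spring plate.

>>> {"method": "send_rows", "body": {
  "moves": [
    {"tx": 0,"ty": 0,"tz": 0.1,"spin": 0},
    {"tx": 0,"ty": 0,"tz": 0.2,"spin": 0},
    {"tx": 0,"ty": 0,"tz": 0.3,"spin": 0},
    {"tx": 0,"ty": 0,"tz": 0.4,"spin": 0},
    {"tx": 0,"ty": 0,"tz": 0.4,"spin": 0},
    {"tx": 0,"ty": 0,"tz": 0.4,"spin": 0}
  ]
}}

```text
t: 6.28
ee_pos: [0.4641, -0.1375, 0.1255]
tcp_rot: [0.967, -0.256, 0.002, 0.001]
ft_force: [0.2, 0.0, -1.2]
gripper_width: 0.195
```

```bash
python3 cupfit.py d 0.55 -0.186 0.096
```

```text
t 6.2833 [ 0.4641 -0.1375  0.1255] [ 0.9667 -0.2558  0.002   0.0014] [ 0.25  0.   -1.18] [ 0.052  0.133 -0.003] 0.195
side body 394 axis@z0+20mm [ 0.5511 -0.1854] tilt [-0.006 -0.015] rms 0.0013
```

>>> {"method": "send_rows", "body": {
  "moves": [
    {"tx": 0,"ty": 0,"tz": 0.1,"spin": 0},
    {"tx": 0,"ty": 0,"tz": 0.2,"spin": 0},
    {"tx": 0,"ty": 0,"tz": 0.3,"spin": 0},
    {"tx": 0,"ty": 0,"tz": 0.4,"spin": 0},
    {"tx": 0,"ty": 0,"tz": 0.5,"spin": 0},
    {"tx": 0,"ty": 0,"tz": 0.6,"spin": 0},
    {"tx": 0,"ty": 0,"tz": 0.7,"spin": 0},
    {"tx": 0,"ty": 0,"tz": 0.8,"spin": 0},
    {"tx": 0,"ty": 0,"tz": 0.9,"spin": 0},
    {"tx": 0,"ty": 0,"tz": 0.9,"spin": 0},
    {"tx": 0,"ty": 0,"tz": 0.9,"spin": 0}
  ]
}}

```text
t: 7.3
ee_pos: [0.4637, -0.1374, 0.1342]
tcp_rot: [0.967, -0.256, 0.001, 0.001]
ft_force: [0.1, 0.8, -7.3]
gripper_width: 0.196
```

```bash
python3 cupfit.py e 0.55 -0.186 0.105
```

```text
t 7.3 [ 0.4637 -0.1374  0.1342] [ 0.9667 -0.2558  0.0015  0.0014] [ 0.07  0.78 -7.32] [ 0.371  0.587 -0.011] 0.196
side body 410 axis@z0+20mm [ 0.5503 -0.1851] tilt [-0.023 -0.023] rms 0.0014
```

The spring force is about 5 N, which puts the underside at about 104 mm. I raise it another 1.3 mm and try a small swing about the cup axis.

>>> {"method": "send_rows", "body": {
  "moves": [
    {"tx": 0,"ty": 0,"tz": 0.07,"spin": 0},
    {"tx": 0,"ty": 0,"tz": 0.14,"spin": 0},
    {"tx": 0,"ty": 0,"tz": 0.14,"spin": 0},
    {"tx": -0.12,"ty": -0.23,"tz": 0.14,"spin": 0.026},
    {"tx": -0.24,"ty": -0.46,"tz": 0.14,"spin": 0.052},
    {"tx": -0.36,"ty": -0.69,"tz": 0.14,"spin": 0.079},
    {"tx": -0.465,"ty": -0.93,"tz": 0.14,"spin": 0.105},
    {"tx": -0.465,"ty": -0.93,"tz": 0.14,"spin": 0.105}
  ]
}}

```text
t: 8.07
ee_pos: [0.459, -0.1467, 0.1356]
tcp_rot: [0.979, -0.204, 0.002, 0.001]
ft_force: [0.7, 0.9, -8.1]
gripper_width: 0.195
```

>>> {"method": "send_rows", "body": {
  "moves": [
    {"tx": -0.2,"ty": -0.48,"tz": 0,"spin": 0.052},
    {"tx": -0.36,"ty": -0.97,"tz": 0,"spin": 0.105},
    {"tx": -0.5,"ty": -1.47,"tz": 0,"spin": 0.157},
    {"tx": -0.62,"ty": -1.97,"tz": 0,"spin": 0.209},
    {"tx": -0.71,"ty": -2.49,"tz": 0,"spin": 0.262},
    {"tx": -0.78,"ty": -3.0,"tz": 0,"spin": 0.314},
    {"tx": -0.81,"ty": -3.52,"tz": 0,"spin": 0.367},
    {"tx": -0.82,"ty": -4.03,"tz": 0,"spin": 0.419},
    {"tx": -0.82,"ty": -4.03,"tz": 0,"spin": 0.419}
  ]
}}

```text
t: 8.82
ee_pos: [0.4506, -0.1877, 0.1355]
tcp_rot: [1.0, 0.004, 0.002, 0.001]
ft_force: [0.6, 1.2, -6.6]
gripper_width: 0.195
```

>>> {"method": "send_rows", "body": {
  "moves": [
    {"tx": 0.02,"ty": -0.48,"tz": 0,"spin": 0.052},
    {"tx": 0.08,"ty": -0.96,"tz": 0,"spin": 0.104},
    {"tx": 0.15,"ty": -1.48,"tz": 0,"spin": 0.156},
    {"tx": 0.25,"ty": -1.99,"tz": 0,"spin": 0.208},
    {"tx": 0.33,"ty": -2.32,"tz": 0,"spin": 0.243},
    {"tx": 0.42,"ty": -2.65,"tz": 0,"spin": 0.278},
    {"tx": 0.42,"ty": -2.65,"tz": 0,"spin": 0.278}
  ]
}}

```text
t: 9.4
ee_pos: [0.4546, -0.2144, 0.1354]
tcp_rot: [0.99, 0.142, 0.001, 0.001]
ft_force: [0.4, 0.8, -7.7]
gripper_width: 0.189
```

```bash
python3 cupfit.py f 0.55 -0.186 0.105
```

```text
t 9.4 [ 0.4546 -0.2144  0.1354] [9.899e-01 1.416e-01 1.400e-03 8.000e-04] [ 0.35  0.83 -7.71] [0.021 0.616 0.056] 0.189
side body 467 axis@z0+20mm [ 0.55   -0.1849] tilt [ 0.005 -0.028] rms 0.0012
```

>>> {"method": "send_rows", "body": {
  "moves": [
    {"tx": 0.06,"ty": -0.16,"tz": 0,"spin": 0.017},
    {"tx": 0.12,"ty": -0.32,"tz": 0,"spin": 0.035},
    {"tx": 0.18,"ty": -0.48,"tz": 0,"spin": 0.052},
    {"tx": 0.18,"ty": -0.48,"tz": 0,"spin": 0.052},
    {"tx": 0.18,"ty": -0.48,"tz": 0,"spin": 0.052}
  ]
}}

```text
t: 9.92
ee_pos: [0.4563, -0.2189, 0.1354]
tcp_rot: [0.986, 0.167, 0.001, 0.001]
ft_force: [-1.4, 1.5, -7.6]
gripper_width: 0.198
```

>>> {"method": "send_rows", "body": {
  "moves": [
    {"tx": 0.06,"ty": -0.16,"tz": 0,"spin": 0.017},
    {"tx": 0.12,"ty": -0.32,"tz": 0,"spin": 0.035},
    {"tx": 0.18,"ty": -0.48,"tz": 0,"spin": 0.052},
    {"tx": 0.18,"ty": -0.48,"tz": 0,"spin": 0.052},
    {"tx": 0.18,"ty": -0.48,"tz": 0,"spin": 0.052}
  ]
}}

```text
t: 10.33
ee_pos: [0.4581, -0.2237, 0.1353]
tcp_rot: [0.981, 0.192, 0.001, 0.001]
ft_force: [-1.2, 2.0, -7.3]
gripper_width: 0.188
```

```bash
python3 cupfit.py g 0.55 -0.186 0.105
```

```text
t 10.3333 [ 0.4581 -0.2237  0.1353] [9.813e-01 1.923e-01 1.400e-03 6.000e-04] [-1.16  2.03 -7.35] [0.016 0.674 0.093] 0.188
side body 457 axis@z0+20mm [ 0.5498 -0.1848] tilt [ 0.009 -0.011] rms 0.0012
```

The side force is now about 2 N and the torque is rising, so it has reached the stop at about 52° past entry. I lower it so the lugs drop into the seats, easing back about 1°.

>>> {"method": "send_rows", "body": {
  "moves": [
    {"tx": 0,"ty": 0.1,"tz": -0.1,"spin": -0.01},
    {"tx": -0.05,"ty": 0.17,"tz": -0.2,"spin": -0.017},
    {"tx": -0.05,"ty": 0.17,"tz": -0.3,"spin": -0.017},
    {"tx": -0.05,"ty": 0.17,"tz": -0.4,"spin": -0.017},
    {"tx": -0.05,"ty": 0.17,"tz": -0.5,"spin": -0.017},
    {"tx": -0.05,"ty": 0.17,"tz": -0.55,"spin": -0.017},
    {"tx": -0.05,"ty": 0.17,"tz": -0.6,"spin": -0.017},
    {"tx": -0.05,"ty": 0.17,"tz": -0.6,"spin": -0.017}
  ]
}}

```text
t: 11.1
ee_pos: [0.4581, -0.2222, 0.1297]
tcp_rot: [0.983, 0.184, 0.002, 0.001]
ft_force: [-2.4, -0.3, -1.4]
gripper_width: 0.194
```

```bash
python3 cupfit.py i 0.55 -0.186 0.100
```

```text
t 11.1 [ 0.4581 -0.2222  0.1297] [9.830e-01 1.838e-01 2.000e-03 9.000e-04] [-2.36 -0.25 -1.43] [0.177 0.36  0.081] 0.194
side body 461 axis@z0+20mm [ 0.5504 -0.1846] tilt [ 0.01  -0.017] rms 0.0012
```

The height is about 100 mm and the spring load has moved off the hand, so the lugs are seated. I open the jaws.

>>> {"method": "send_rows", "body": {
  "moves": [
    {"tx": 0,"ty": 0,"tz": 0,"spin": 0},
    {"tx": 0,"ty": 0,"tz": 0,"spin": 0},
    {"tx": 0,"ty": 0,"tz": 0,"spin": 0},
    {"tx": 0,"ty": 0,"tz": 0,"spin": 0},
    {"tx": 0,"ty": 0,"tz": 0,"spin": 0},
    {"tx": 0,"ty": 0,"tz": 0,"spin": 0}
  ],
  "jaw": 5
}}

```text
t: 11.7
ee_pos: [0.4583, -0.2223, 0.1299]
tcp_rot: [0.983, 0.184, 0.002, 0.001]
ft_force: [0.1, -0.1, 0.6]
gripper_width: 0.581
```

```bash
python3 cupfit.py j 0.55 -0.186 0.100; python3 - <<'E'
from h import *
b=np.load("side_j.npz")["b"]; cv2.imwrite("pics/side3.png",cv2.resize(b[105:245,150:350],(800,560),interpolation=cv2.INTER_CUBIC))
E
```

```text
t 11.7 [ 0.4583 -0.2223  0.1299] [0.983  0.1838 0.0022 0.0011] [ 0.13 -0.09  0.62] [0.034 0.021 0.007] 0.581
side body 463 axis@z0+20mm [ 0.5506 -0.1846] tilt [ 0.01  -0.024] rms 0.0013
```

View pics/side3.png

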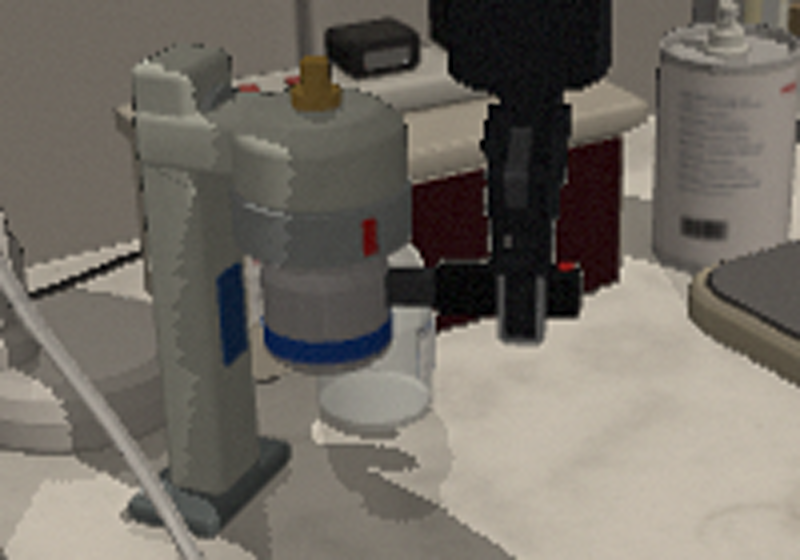

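The cup hangs in the head with the handle to the right at (485,290), and the hand carries no load. I withdraw outward along the handle, then up.

>>> {"method": "send_rows", "body": {
  "moves": [
    {"tx": -0.5,"ty": -0.2,"tz": 0.5,"spin": 0},
    {"tx": -1.2,"ty": -0.5,"tz": 1.5,"spin": 0},
    {"tx": -2,"ty": -0.8,"tz": 3,"spin": 0},
    {"tx": -3,"ty": -1.2,"tz": 5,"spin": 0},
    {"tx": -4,"ty": -1.6,"tz": 7,"spin": 0},
    {"tx": -4.5,"ty": -4,"tz": 9,"spin": 0},
    {"tx": -5,"ty": -7,"tz": 10,"spin": 0},
    {"tx": -5,"ty": -10,"tz": 10,"spin": 0},
    {"tx": -5,"ty": -10,"tz": 10,"spin": 0},
    {"tx": -5,"ty": -10,"tz": 10,"spin": 0}
  ]
}}

```text
t: 12.63
ee_pos: [0.407, -0.3239, 0.2306]
tcp_rot: [0.983, 0.182, 0.002, 0.001]
ft_force: [1.3, 1.3, -0.1]
gripper_width: 0.59
```

```bash
python3 cupfit.py k 0.55 -0.186 0.100; python3 - <<'E'
from h import *
z=np.load("side_k.npz");z0=np.load("side0.npz"); w=cloud("side",z["d"])
hsv=cv2.cvtColor(z["b"],cv2.COLOR_BGR2HSV); X,Y,Z=np.moveaxis(w,-1,0)
# blue band: its height on bench at start vs now
def band(zz,c,lo,hi):
    w=cloud("side",zz["d"]);h=cv2.cvtColor(zz["b"],cv2.COLOR_BGR2HSV)
    m=(h[...,0]>100)&(h[...,0]<130)&(h[...,1]>120)&(np.hypot(w[...,0]-c[0],w[...,1]-c[1])<.04)&(w[...,2]>lo)&(w[...,2]<hi)
    P=w[m];return m.sum(),P.mean(0).round(4)
print(band(z0,(.455,-.323),-.01,.04),band(z,(.55,-.185),.08,.14))
m=(z["d"]>0)&(hsv[...,2]<60)&(np.hypot(X-.55,Y+.186)>.06)&(np.hypot(X-.55,Y+.186)<.125)&(Z>.115)&(Z<.16)&(X<.52)
P=w[m];print("handle",m.sum(),P.mean(0).round(4))
# bystanders, pot/vial/petri/stopcock/bottle: top view median depth points
a=np.load("top0.npz");b=np.load("top_k.npz");wa,wb=cloud("top",a["d"]),cloud("top",b["d"])
for n,q in dict(pot=(270,333),vial=(299,308),petri=(333,335),stop=(365,357),bott=(450,211)).items():
    u,v=int(q[0]/1.5),int(q[1]/1.5); print(n,wa[v,u].round(3),wb[v,u].round(3),np.abs(a["b"][v-8:v+9,u-8:u+9].astype(int)-b["b"][v-8:v+9,u-8:u+9]).mean().round(1))
cv2.imwrite("pics/side4.png",cv2.resize(z["b"],(768,576)))
E
```

```text
t 12.6333 [ 0.407  -0.3239  0.2306] [0.9833 0.1819 0.0023 0.0014] [ 1.35  1.28 -0.1 ] [0.055 0.02  0.042] 0.59
side body 458 axis@z0+20mm [ 0.5506 -0.1846] tilt [ 0.01  -0.021] rms 0.0012
(np.int64(123), array([ 0.4464, -0.2977,  0.0166])) (np.int64(162), array([ 0.5363, -0.1624,  0.1163]))
handle 439 [ 0.4628 -0.2117  0.1415]
pot [ 0.41  -0.005  0.057] [ 0.41  -0.005  0.057] 11.6
vial [ 0.452 -0.054  0.062] [ 0.452 -0.054  0.061] 15.7
petri [ 0.405 -0.107  0.013] [ 0.405 -0.107  0.013] 18.8
stop [ 0.365 -0.161  0.017] [ 0.365 -0.161  0.017] 34.3
bott [ 0.595 -0.306  0.131] [ 0.595 -0.306  0.129] 20.4
```

View pics/side4.png

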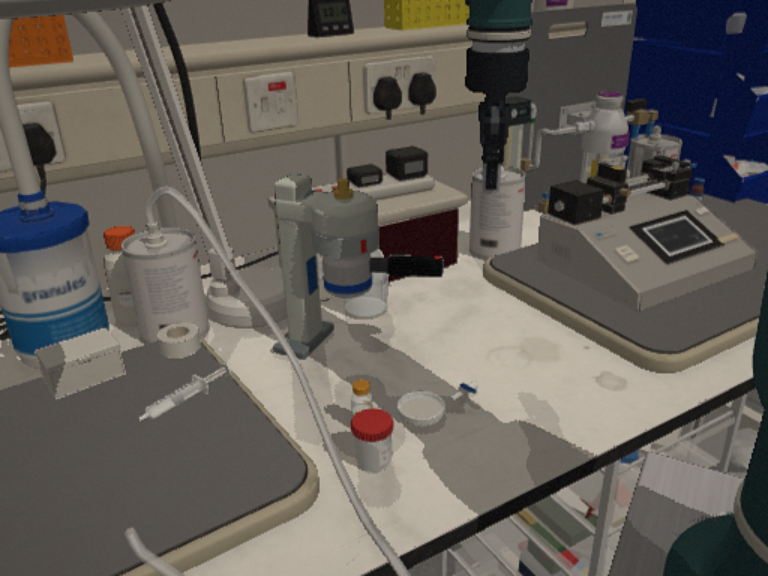

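The cup hangs in the head at (348,275) and the hand is clear of it. The blue band has risen 99.7 mm, so the underside is at about 100 mm. The bystanders haven't moved.

```bash
python3 -c "
from h import *
print(order.hand_in())"
```

```text
the job is handed in; nothing more can be done
None
```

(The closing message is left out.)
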